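# Clip in the vial and hold the indexer at its third stop

### The arm

A 6-joint arm with a two-finger parallel gripper is mounted at the origin on a cart in front of the work surface, level with it; the furniture and walls round the work are solid. World frame = base frame: x ahead of the robot, y to its left, z up, the work surface at z = 0. Lengths are in mm, angles in rad, forces in N, time in s.
With the tool pointing down it reaches from about 275 to 850 mm from the base axis. Payload 19 kg.
Tool frame: the origin (TCP) lies at the very end of the fingers, on their centre line; the grasp point (between the pads) lies 19 mm behind it; z points along the fingers, x is the direction in which the jaws open and shut, and the axes are right-handed (so a half turn about z gives the same grasp; the last joint's range is limited). The gripper opens to 85 mm and grips with 20 to 120 N. Pads are 22 mm wide; open, the fingers measure 114 mm over their backs; the gripper's body (76 mm by 85 mm) begins 54 mm behind the grasp point. The pads swing forward as they close: fully open they stand 13 mm farther back than shut.
Start: joints at [-1.289, 0.15, 1.437, -0, 1.554, -0.134], TCP at [232.227, -525.986, 231.267] pointing down, gripper open.
Joint ranges: [-2.8, 2.8], [-0.68, 2.1], [0.12, 2.68], [-1.39, 4.53], [0.16, 2.79], [-2.81, 2.81]. Speed limits (rad/s): [1.89, 1.89, 2.22, 3.01, 3.01, 3.01].

### API

Orientations are given as a rotation vector (axis times angle).
In Python, from station import bot gives the robot as it stands. Calls block until the motion is done:
- bot.move_to(position, orientation): joint-space move of the TCP to a pose.
- bot.line_to(position, rate=150, frame=None, until_force=None): straight line of the TCP; frame=None keeps the orientation; rate is the mean speed in mm/s. With until_force (N) it stops when the force on the tool has changed by that much, and returns True; else False.
- bot.move_joints(angles): joint-space move.
- bot.set_gripper(opening, squeeze=None): finger opening in mm; squeeze is the grip in N (None keeps the last); returns when the fingers have stopped.
- bot.hold(seconds).
- bot.ik(position, orientation): joint angles nearest the present ones, or None.
- bot.sense(): the state.
- bot.get_image(name): name is "side" or "top"; returns a dict with "image" (480x640x3 uint8, red, green, blue), "K" (3x3 intrinsics, pixels), "k1" (the pictures are not rectified: a ray, as slopes to the right and down, at radius r is drawn at 1 + k1 r^2 times it, then the intrinsics apply), "R" (3x3) and "t" (3): a world point X has camera coordinates R X + t. Camera axes: x right, y down, z forward; pixel columns grow to the right and rows downward; lengths in mm; the calibration is good to about 2 mm. A picture is of the moment at which its call begins. There is no depth.
A pose or a line that the arm cannot do raises bot.Unreachable and nothing moves.
- bot.job_done(): hands the job in, once; it reports no verdict.
The state is a dict: "clock": time; "q": joint angles; "joint_velocities": joint speeds; "effort": joint torques, N m; "eef_pos": TCP position; "tcp_rot": TCP orientation; "contact_force": force on the tool from outside, world axes, zero at the start; "wrist_torque": the same for the moment, N m; "grip_width": finger opening in mm.
Only numpy, scipy, OpenCV 4.12 (cv2) and the standard library are available. Lean on these libraries where they do the work, as an engineer would, in place of code of your own. Each camera call takes 0.05 s, during which the arm holds its last target.

### The job

Press the hinged clip down over the vial until it snaps onto its pin. Then grip the knob of the rotary indexer and turn it clockwise, counting the clicks, to the third stop from home (the vial then faces the reading head) without running past it, and finish while still holding the knob there: it springs back home if let go. Leave the vial in its cup and do not disturb the other things on the bench.

Things in the scene. Friction and masses are not known exactly. Their poses are not given: they have to be found in the camera images.
- indexer: rotary vial indexer, fixed to the bench: grey round base, radius 92 mm, 30 mm high; origin on the turning axis at the centre of its underside, z up. On it turns an aluminium dial, radius 84 mm, top at 42 mm. Six steel studs on the base's rim mark the stops, the third from home a longer bar. At home the vial stands at 160 degrees, counter-clockwise from the base's +x.
- reading_head (a point): reading head of the indexer: grey upright block 24 x 36 mm, 98 mm high, fixed outside the dial beside the third stop's stud, at 88 degrees counter-clockwise from the base's +x; its foot reaches from 86 to 138 mm from the axis. This point is its window, 104 mm from the axis, 76 mm above the bench.
- dial (a joint): angle of dial and knob in rad, 0 at home, growing clockwise seen from above. Click stops every 24 degrees: 0, 0.419, 0.838, 1.257 (the third stop from home), 1.676, 2.094 (end). A return spring (0.06 to 0.13 Nm) turns it back home when let go; a click needs about 0.05 Nm more; 0.2 Nm is enough for all.
- knob: grey bar-shaped knob on a steel stem, 18 mm thick, in the middle of the dial, turning with it: bar 44 mm long (x), 14 mm wide (y), 36 mm high, its top 142 mm above the bench; below it a round flange of radius 21 mm whose top is at 106 mm. Origin on the turning axis, 128 mm above the bench; x along the bar towards the vial, z up.
- knob_grip (a point): the point to grip: the knob's origin, on the turning axis, 14 mm below the bar's top; same axes as knob. Close the fingers along y, over the 14 mm width.
- clip_arm (a joint): opening of the steel clip arm in rad: 0 = fully down, level and snapped on its pin, about 3 mm above the vial's cap; starts between 0.45 and 0.8 and stays where it is put. In the last 0.2 rad the spring jaw under its end rides over the catch pin and snaps below it, which takes about 5 N down on the tab.
- clip_hinge (a point): hinge axis of the clip, 106 mm above the bench, 60 mm from the turning axis. The hinge axis is this point's x (it turns with the arm); y points along the arm to the tab.
- clip_tab (a point): top of the 18 x 18 mm press tab at the free end of the clip arm, 69 mm from the hinge along y; moves with the arm. Shut, it is 109.5 mm above the bench. Press it down along its arc about the hinge.
- vial_1: clear vial with black cap, 25 mm diameter, 58 mm high, standing loose in the indexer's vial cup (29 mm bore, 26 mm deep, floor 42 mm above the bench) 60 mm from the axis under the clip. Origin at the centre of its underside.
- cup_floor (a point): centre of the floor of the cup in which the vial stands; turns with the dial.
- vial_2: another vial of the same kind standing on the bench; leave alone
- amber_60: small amber bottle 40 x 82 mm; leave alone
- marker_black: marker pen lying on the bench, 138 mm; leave alone
- timer: small bench timer 57 x 63 x 17 mm; leave alone
- reagent_sachets: carton 70 x 105 x 54 mm; leave alone

How it is judged:
By the outcome, as a careful person would: the job done as asked, in the order asked, and still so for the second after the job is handed in, while the arm keeps its last pose, push and grip.
It also fails if it takes over 45 s, if anything falls off the work surface, if the arm or the gripper's body presses on something with over 40 N, if the wrist force passes 120 N, or if a joint passes its speed limit or range.

## Working session

There is one attempt and no reset: what is moved stays moved. The work goes in short steps, each a Python script; the robot and the scene stay as the last script left them, time stands still between calls to the robot, and variables do not carry over. Pictures are saved under pics/ and viewed, and the job is handed in when it is done.

```bash
ls; mkdir -p pics; python3 - <<'E'
from station import bot
import cv2,numpy as np
for n in("side","top"):
    d=bot.get_image(n); cv2.imwrite(f"pics/{n}0.png",d["image"][:,:,::-1]); print(n,d["K"],d["k1"],d["R"],d["t"], -np.array(d["R"]).T@d["t"])
    np.savez(f"{n}0.npz",**d)
print(bot.sense())
E
```

```text
pics
side [[587.73092905   0.         325.60562346]
 [  0.         587.73092905 243.54385545]
 [  0.           0.           1.        ]] 0.024268362817159578 [[ 0.99077471 -0.13455587 -0.01613023]
 [-0.08658168 -0.53692853 -0.83917303]
 [ 0.10425488  0.832828   -0.54362528]] [-557.80920274  140.07670507 1357.66575955] [  423.24805147 -1130.54738126   846.61243215]
top [[547.52604933   0.         312.75568985]
 [  0.         547.52604933 241.32880098]
 [  0.           0.           1.        ]] -0.1046549814360219 [[ 0.03510091 -0.99936575  0.00600152]
 [-0.97592888 -0.03556989 -0.21516879]
 [ 0.2152458   0.00169556 -0.97655843]] [   3.84463062  584.76856913 1449.89542116] [ 258.47368753   22.18395688 1541.70847368]
{'clock': 0.1, 'q': array([-1.28897224e+00,  1.50932980e-01,  1.43792347e+00,  3.31025093e-05,
        1.55379338e+00, -1.34012261e-01]), 'joint_velocities': array([-0.0006055 ,  0.00034798, -0.00115004, -0.00025612,  0.00028141,
       -0.00062657]), 'effort': array([ 4.35105074e-03, -7.14380336e+01, -5.71790707e+01, -2.38941317e-05,
        7.16094059e-03, -1.43100687e-05]), 'eef_pos': array([ 232.20190509, -525.80538659,  230.75920193]), 'tcp_rot': array([-2.63155513e+00,  1.71465048e+00,  1.22349696e-03]), 'contact_force': array([-0.44007421, -0.44141512, -0.57423554]), 'wrist_torque': array([-0.01334164,  0.00172392,  0.05787399]), 'grip_width': 85.4567703047049}
```

View pics/side0.png

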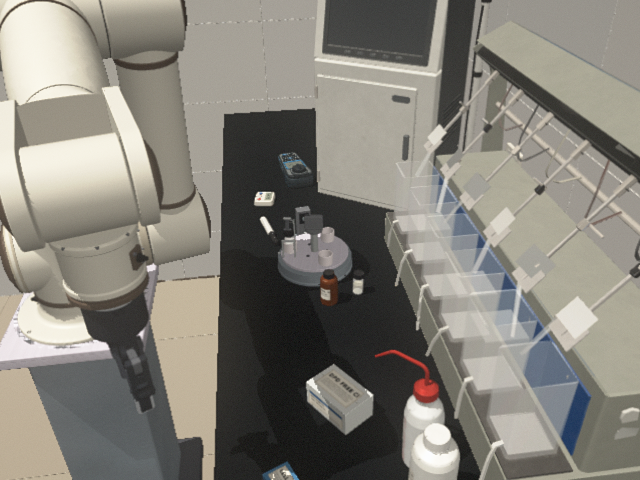

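View pics/top0.png

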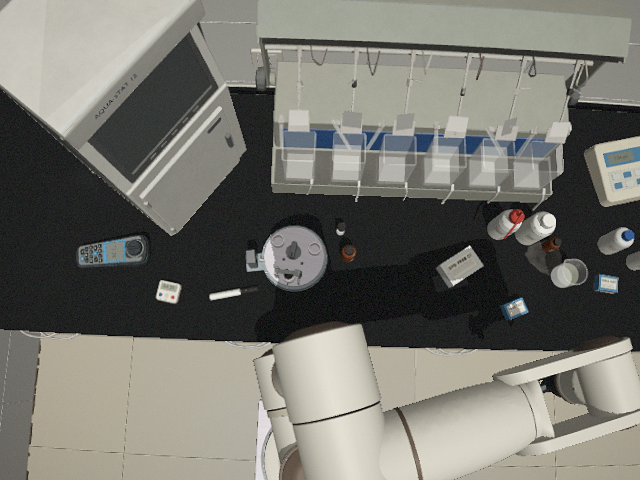

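The side view shows the indexer near (315,258) with the amber bottle at (328,288) in front of it. In the top view the indexer is at (294,258), with the reading head on its left at (254,260). I'll zoom in on both.

```bash
python3 - <<'E'
import cv2
a=cv2.imread("pics/side0.png")[195:295,260:380]; cv2.imwrite("pics/s1.png",cv2.resize(a,None,fx=6,fy=6,interpolation=cv2.INTER_CUBIC))
a=cv2.imread("pics/top0.png")[215:300,235:365]; cv2.imwrite("pics/t1.png",cv2.resize(a,None,fx=6,fy=6,interpolation=cv2.INTER_CUBIC))
E
```

```text
(no output)
```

View pics/s1.png

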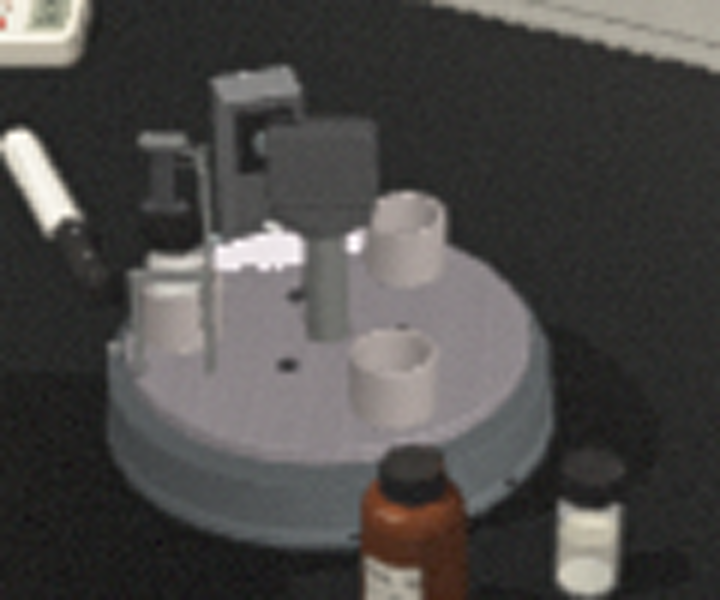

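View pics/t1.png

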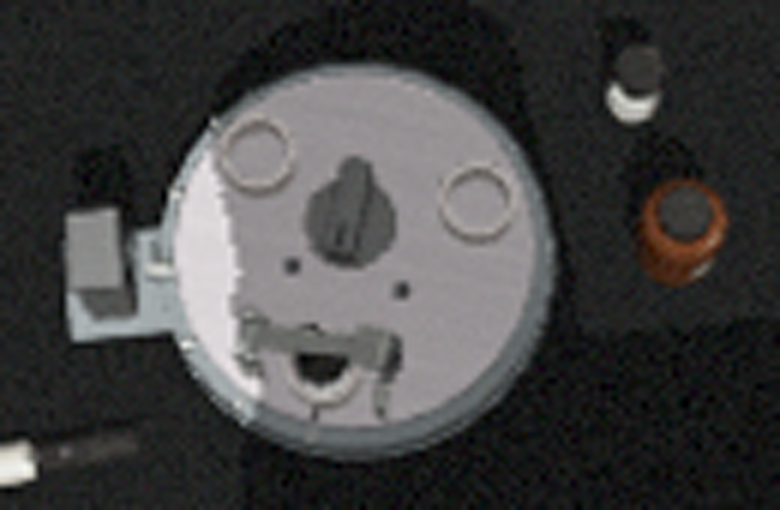

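```bash
cat > h.py <<'E'
import numpy as np, cv2
def load(n): return dict(np.load(n))
def ray(d,p):
    u=cv2.undistortPoints(np.array(p,float).reshape(-1,1,2),d["K"],np.array([float(d["k1"]),0,0,0]),None,None).reshape(-1,2)
    v=np.c_[u,np.ones(len(u))]@d["R"]; C=-d["R"].T@d["t"]
    return C,v/np.linalg.norm(v,axis=1)[:,None]
def onz(d,p,z):
    C,v=ray(d,p); return C+v*((z-C[2])/v[:,2])[:,None]
def tri(d1,p1,d2,p2):
    C1,v1=ray(d1,p1);C2,v2=ray(d2,p2);v1=v1[0];v2=v2[0]
    A=np.c_[v1,-v2];s=np.linalg.lstsq(A,C2-C1,rcond=None)[0]
    a=C1+s[0]*v1;b=C2+s[1]*v2; return (a+b)/2,np.linalg.norm(a-b)
def proj(d,X):
    X=np.atleast_2d(X).astype(float)
    return cv2.projectPoints(X,cv2.Rodrigues(d["R"])[0],d["t"],d["K"],np.array([float(d["k1"]),0,0,0]))[0].reshape(-1,2)
E
python3 - <<'E'
from h import *
T=load("top0.npz");S=load("side0.npz")
im=T["image"]
for x,y in [(320,235),(310,280),(263,258),(294,226),(270,270),(326,258),(294,290)]: print((x,y),im[y,x])
# zoomed coords helpers (cv2.resize half-pixel)
tz=lambda x,y:((x+.5)/6-.5+235,(y+.5)/6-.5+215)
sz=lambda x,y:((x+.5)/6-.5+260,(y+.5)/6-.5+195)
def P(name,t,s): print(name,*[np.round(q,1) for q in tri(T,[tz(*t)],S,[sz(*s)])])
# dial mask: warm-ish lavender (R>=B-?) brightness
m=((im.astype(int).sum(2)>330)&(abs(im[:,:,0].astype(int)-im[:,:,1])<25)).astype(np.uint8)
r=im.astype(int); m=((r[:,:,0]>110)&(r[:,:,0]>=r[:,:,1]+2)).astype(np.uint8)
roi=np.zeros_like(m); cv2.circle(roi,(294,258),36,1,-1); m&=roi
m=cv2.morphologyEx(m,cv2.MORPH_CLOSE,np.ones((3,3)))
c=max(cv2.findContours(m,0,2)[0],key=cv2.contourArea); h=cv2.convexHull(c)[:,0]
w=onz(T,h,42)[:,:2]; A=np.c_[2*w,np.ones(len(w))];
for i in range(3):
    s=np.linalg.lstsq(A,(w**2).sum(1),rcond=None)[0]; R=np.sqrt(s[2]+s[:2]@s[:2]); res=np.hypot(*(w-s[:2]).T)-R
    print(len(w),s[:2],R,abs(res).max()); k=abs(res)<2*res.std(); w=w[k];A=A[k]
P("vial2 cap c",(640,70),(593,470))
P("head window-side top corner left-front",(118,208),(300,78))
P("knob bar?",(352,165),(375,125))
E
```

```text
(320, 235) [23 21 23]
(310, 280) [148 144 146]
(263, 258) [120 124 119]
(294, 226) [111 115 116]
(270, 270) [221 216 218]
(326, 258) [108 111 115]
(294, 290) [57 63 62]
33 [545.23025956  76.86243437] 83.11805097299471 0.7453516667822555
32 [545.20344192  76.90764664] 83.08982315218628 0.5993644682528014
31 [545.17111505  76.93881461] 83.06592901311305 0.49718471506730566
vial2 cap c [632.4 -53.4  55.4] 0.5
head window-side top corner left-front [547.7 180.6 104.8] 0.0
knob bar? [565.4  75.7 139.7] 3.5
```

```bash
python3 - <<'E'
from h import *
T=load("top0.npz");S=load("side0.npz")
tz=lambda x,y:((x+.5)/6-.5+235,(y+.5)/6-.5+215)
sz=lambda x,y:((x+.5)/6-.5+260,(y+.5)/6-.5+195)
c=np.array([545.2,76.9])
def A(n,p,z):
    w=onz(T,[tz(*p)],z)[0,:2]; d=w-c; print(n,np.round(w,1),"r",np.hypot(*d).round(1),"ang",np.degrees(np.arctan2(d[1],d[0])).round(1))
A("cupL",(257,155),68);A("cupR",(477,203),68);A("vialcup rim",(325,362),68); A("stud3",(160,268),32)
A("knob far",(356,160),142);A("knob near",(341,255),142);A("knobmid",(348,207),142)
A("head top c",(93,247),98)
A("cap",(320,362),100)
for n,t,s in [("tab",(385,340),(165,140)),("tab bottomish",(388,365),(165,205)),("hingeL",(247,335),(205,150))]:
    print(n,*[np.round(q,1) for q in tri(T,[tz(*t)],S,[sz(*s)])])
for n,img in(("t",T),("s",S)):
    a=img["image"][:,:,::-1]
    x0,y0,w,h=((270,258,40,32) if n=="t" else (275,210,50,52))
    cv2.imwrite(f"pics/{n}2.png",cv2.resize(a[y0:y0+h,x0:x0+w],None,fx=15 if n=="t" else 11,fy=15 if n=="t" else 11,interpolation=cv2.INTER_CUBIC))
E
```

```text
cupL [582.3 122.2] r 58.6 ang 50.7
cupR [563.5  20.4] r 59.4 ang -72.1
vialcup rim [487.4  86.7] r 58.6 ang 170.4
stud3 [534.5 167.4] r 91.1 ang 96.7
knob far [565.4  73.9] r 20.4 ang -8.4
knob near [523.   78.6] r 22.2 ang 175.6
knobmid [544.4  76.5] r 0.9 ang -154.1
head top c [530.9 191.6] r 115.5 ang 97.1
cap [482.4  87.5] r 63.7 ang 170.4
tab [483.6  57.7 151.8] 2.4
tab bottomish [479.8  56.8 122.4] 2.2
hingeL [496.9 120.2 107.8] 9.7
```

View pics/t2.png

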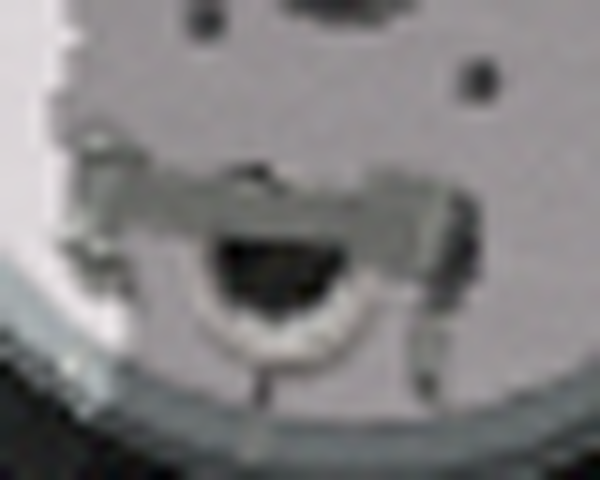

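View pics/s2.png

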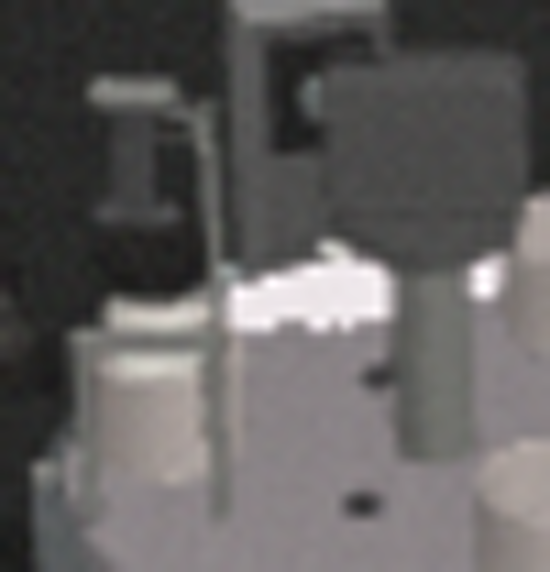

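```bash
python3 - <<'E'
from h import *
T=load("top0.npz");S=load("side0.npz")
c=np.array([545.2,76.9]); a=np.radians(169.4); r=np.array([np.cos(a),np.sin(a)]);t=np.array([np.sin(a),-np.cos(a)])
t2=lambda x,y:((x+.5)/15-.5+270,(y+.5)/15-.5+258); s2=lambda x,y:((x+.5)/11-.5+275,(y+.5)/11-.5+210)
def L(n,w): print(n,np.round(w,1),"rad",((w[:2]-c)@r).round(1),"tan(cw)",((w[:2]-c)@t).round(1))
L("hinge pins in",onz(T,[t2(100,148)],106)[0]);L("hinge pin out",onz(T,[t2(90,255)],106)[0]);L("hinge mid",onz(T,[t2(100,200)],106)[0])
for tt in [(385,210),(410,232),(440,235)]:
  for ss in [(133,92)]:
    w,e=tri(T,[t2(*tt)],S,[s2(*ss)]); L(str(tt)+str(e.round(1)),w)
L("jaw foot",tri(T,[t2(450,285)],S,[s2(138,215)])[0])
print(S and proj(S,[*(c+60*r),100]), proj(T,[*(c+60*r),100]))
E
```

```text
hinge pins in [500.5 119.3 106. ] rad 51.8 tan(cw) 33.4
hinge pin out [481.3 120.1 106. ] rad 70.8 tan(cw) 30.7
hinge mid [491.1 118.8 106. ] rad 60.8 tan(cw) 31.3
(385, 210)2.8 [483.2  67.  146.5] rad 59.1 tan(cw) -21.2
(410, 232)1.0 [481.1  62.6 148.8] rad 60.3 tan(cw) -25.9
(440, 235)1.6 [480.6  57.3 151.8] rad 59.9 tan(cw) -31.1
jaw foot [478.4  56.1 121.7] rad 61.9 tan(cw) -32.8
[[288.7389612 229.8893718]] [[287.82986642 273.47824554]]
```

```bash
cat >> h.py <<'E'
from scipy.spatial.transform import Rotation as Ro
c=np.array([545.2,76.9]); AV=169.4
a=np.radians(AV); r=np.array([np.cos(a),np.sin(a)]);t=np.array([np.sin(a),-np.cos(a)])
def ori(phi):
    p=np.radians(phi); x=np.array([np.cos(p),np.sin(p),0]);z=np.array([0,0,-1.]);return Ro.from_matrix(np.c_[x,np.cross(z,x),z]).as_rotvec()
def pt(rad,tan,z): return np.array([*(c+rad*r+tan*t),z])
E
python3 - <<'E'
from h import *
from station import bot
for phi in (79.4,259.4,7.4,187.4):
    for p in (pt(0,0,109),pt(60,-37,109),pt(0,0,300)):
        q=bot.ik(p,ori(phi)); print(phi,None if q is None else np.round(q,3))
E
```

```text
79.4 [ 0.     0.173  1.665 -0.     1.304 -1.386]
79.4 [-0.053  0.033  1.819 -0.     1.289 -1.439]
79.4 [ 0.     0.086  1.373 -0.     1.683 -1.386]
259.4 [ 0.     0.173  1.665 -0.     1.304  1.756]
259.4 [-0.053  0.033  1.819 -0.     1.289  1.703]
259.4 [ 0.     0.086  1.373 -0.     1.683  1.756]
7.4 [ 0.     0.173  1.665 -0.     1.304 -0.129]
7.4 [-0.053  0.033  1.819 -0.     1.289 -0.182]
7.4 [ 0.     0.086  1.373 -0.     1.683 -0.129]
187.4 None
187.4 None
187.4 None
```

```bash
python3 - <<'E'
from h import *
from station import bot
p0=bot.sense()["eef_pos"]
bot.set_gripper(0,60)
bot.line_to([p0[0],p0[1],380],rate=250)
def tp(th,dz=0): return pt(60,32-69*np.cos(th)+3.5*np.sin(th),106+69*np.sin(th)+3.5*np.cos(th)+dz)
bot.move_to(pt(60,-20,300),ori(79.4))
bot.line_to(tp(0.85,12),rate=150)
s=bot.sense(); f0=s["contact_force"]; print(s["clock"],s["eef_pos"],s["q"],f0)
d=bot.get_image("side"); cv2.imwrite("pics/s3.png",cv2.resize(d["image"][175:295,240:400,::-1],None,fx=5,fy=5,interpolation=cv2.INTER_CUBIC))
d=bot.get_image("top"); cv2.imwrite("pics/t3.png",cv2.resize(d["image"][205:305,225:365,::-1],None,fx=5,fy=5,interpolation=cv2.INTER_CUBIC))
E
```

```text
4.9333 [484.61315663  77.14354723 173.01875529] [ 7.10794241e-04  9.98789855e-04  1.71635015e+00 -2.92325105e-06
  1.42300797e+00 -1.38497158e+00] [ 0.02904638 -0.31171396  0.43424868]
```

View pics/s3.png

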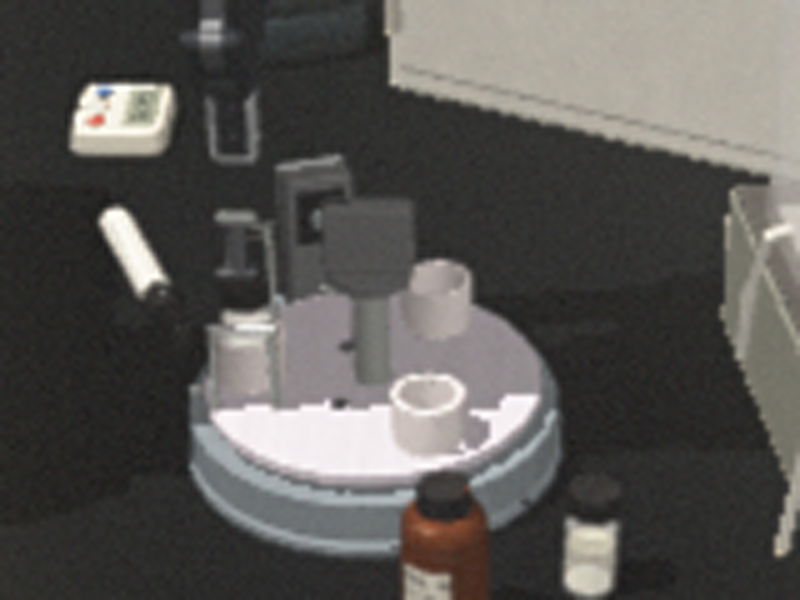

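View pics/t3.png

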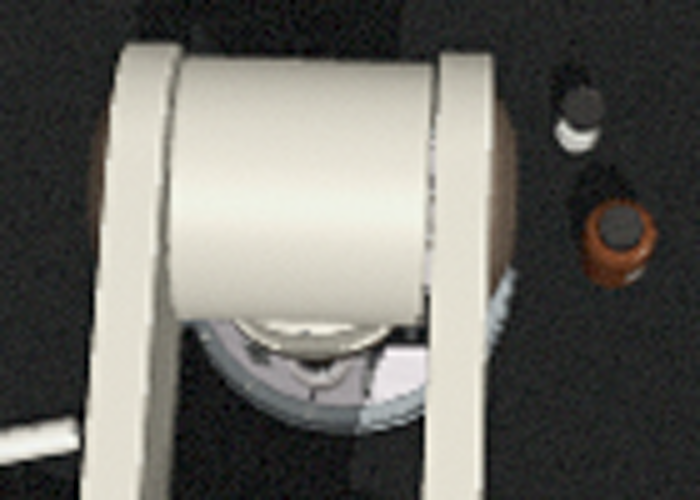

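The closed fingertips are at (232,158) in the side crop, directly above the tab at (235,214). They line up sideways, so I'll press along the arc.

```bash
python3 - <<'E'
from h import *
from station import bot
def tp(th,dz=0): return pt(60,32-69*np.cos(th)+3.5*np.sin(th),106+69*np.sin(th)+3.5*np.cos(th)+dz)
for th in (0.85,0.75,0.65,0.55,.45,.35,.27,.2,.15,.1):
    hit=bot.line_to(tp(th),rate=50,until_force=20)
    s=bot.sense(); print(th,hit,s["clock"],np.round(s["eef_pos"],1),np.round(s["contact_force"],1))
    if hit: break
else:
    hit=bot.line_to(tp(0,-5),rate=20,until_force=16)
    s=bot.sense(); print(hit,s["clock"],np.round(s["eef_pos"],1),np.round(s["contact_force"],1))
d=bot.get_image("side"); cv2.imwrite("pics/s4.png",cv2.resize(d["image"][175:295,240:400,::-1],None,fx=5,fy=5,interpolation=cv2.INTER_CUBIC))
E
```

```text
0.85 False 5.425 [484.   77.2 159.8] [-0.2  1.1  0.8]
0.75 False 5.7167 [483.2  71.8 155.4] [-0.1  0.4 -0.5]
0.65 False 6.0083 [482.2  67.3 150.3] [ 0.2 -0.6  0.3]
0.55 False 6.3 [481.5  63.2 144.8] [-0.1  0.8  0.4]
0.45 False 6.5917 [480.8  59.7 138.9] [ 0.5 -0.4  0.8]
0.35 False 6.8833 [480.2  56.8 132.6] [-0.7  0.3 -1.2]
0.27 False 7.1417 [479.9  54.9 127.5] [ 0.1 -0.1 -0.8]
0.2 False 7.3917 [479.6  53.5 122.8] [ 0.3  0.5 -0.3]
0.15 False 7.6417 [479.7  52.8 119.7] [ 0.5 -0.7  0.2]
0.1 False 7.8917 [479.4  52.2 116.1] [-0.1 -0.   0.7]
True 8.3667 [479.9  51.7 108.3] [-6.2  0.1 19. ]
```

View pics/s4.png

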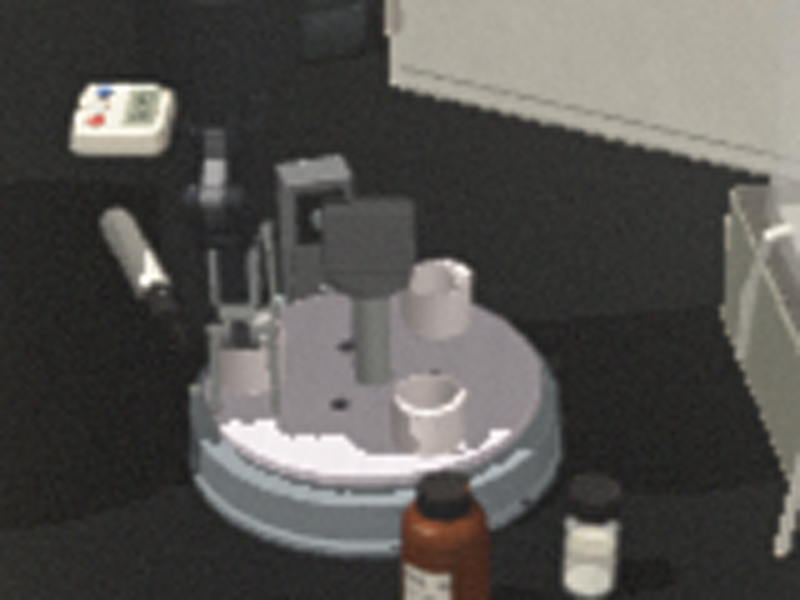

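The tab now looks level at (237,310), but the grip hides the clip. I'll lift straight up and look again.

```bash
python3 - <<'E'
from h import *
from station import bot
p=bot.sense()["eef_pos"]
bot.line_to([p[0],p[1],215],rate=150)
s=bot.sense();print(s["clock"],s["contact_force"])
d=bot.get_image("side"); np.savez("side5.npz",**d); cv2.imwrite("pics/s5.png",cv2.resize(d["image"][205:265,270:330,::-1],None,fx=10,fy=10,interpolation=cv2.INTER_CUBIC))
for X in ([491,119,106],pt(60,-37,109.5),pt(69,-37,109.5),pt(51,-37,109.5),pt(60,-20,109.5),pt(60,0,103)): print((proj(d,X)[0]-[270,205])*10)
E
```

```text
9.2833 [0.10086657 0.13287123 0.10061173]
[195.10288859 161.38787095]
[169.34099083 296.66031354]
[131.49414419 296.16802375]
[207.21034644 297.15272757]
[176.81451207 258.90029724]
[186.76744466 238.35707406]
```

View pics/s5.png

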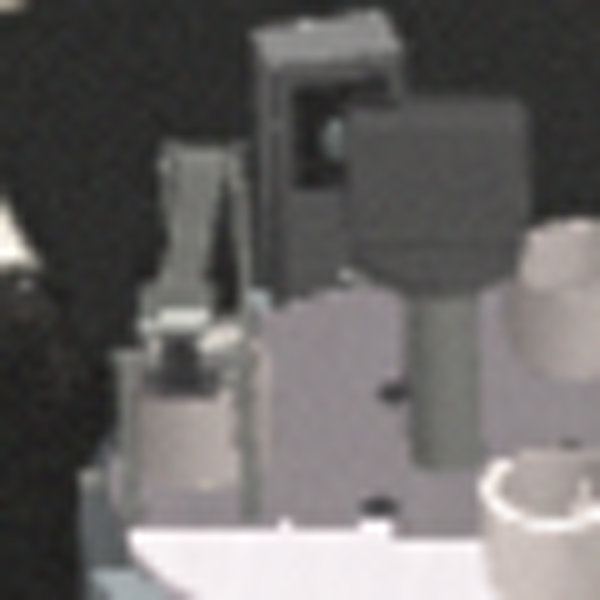

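Now the clip arm lies level from the hinge at (195,160) to the tab at (180,305), which is where the shut pose projects. The press stopped at 19 N with the tip at z = 108 against an expected 109.5. Next is the knob.

```bash
python3 - <<'E'
from h import *
from station import bot
bot.set_gripper(50,60)
bot.line_to(pt(0,0,205),rate=150)
print(bot.line_to(pt(0,0,112),rate=80,until_force=8))
s=bot.sense();print(s["clock"],s["eef_pos"],s["contact_force"],s["wrist_torque"])
d=bot.get_image("side"); cv2.imwrite("pics/s6.png",cv2.resize(d["image"][175:295,240:400,::-1],None,fx=5,fy=5,interpolation=cv2.INTER_CUBIC))
E
```

```text
False
11.8083 [545.46944745  76.92515088 112.53588374] [-0.84045832 -0.03956639 -0.32879374] [ 0.01382091  0.01802938 -0.00721306]
```

View pics/s6.png

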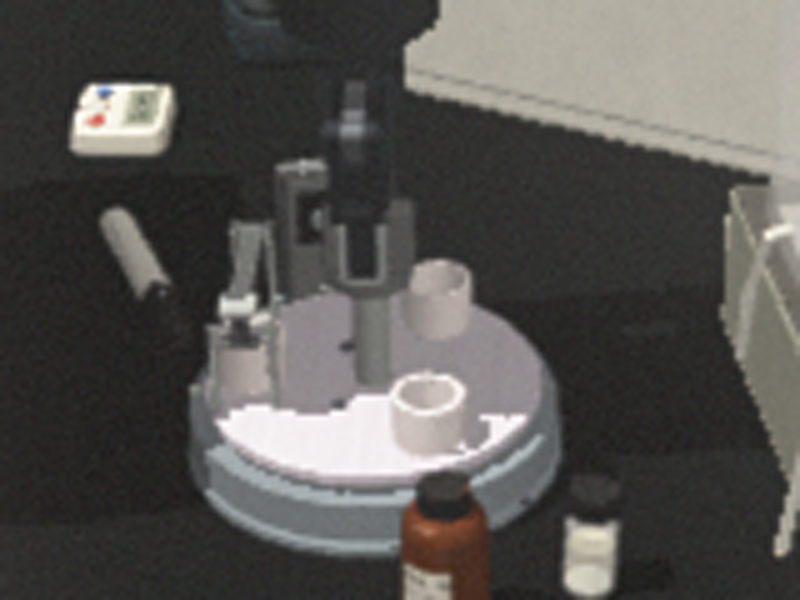

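```bash
python3 - <<'E'
from h import *
from station import bot
bot.set_gripper(0,70)
s=bot.sense();print(s["clock"],s["grip_width"],s["eef_pos"],np.round(s["contact_force"],1),np.round(s["wrist_torque"],3))
q0=np.array(s["q"]); np.save("q0.npy",q0)
for k in range(1,23):
    q=q0.copy(); q[5]+=np.radians(3*k); bot.move_joints(q)
    s=bot.sense(); print(3*k,round(np.degrees(s["q"][5]-q0[5]),2),round(s["clock"],2),np.round(s["contact_force"],1),np.round(s["wrist_torque"],3),round(s["grip_width"],1))
    if np.linalg.norm(s["contact_force"])>30: break
d=bot.get_image("side"); np.savez("side7.npz",**d); cv2.imwrite("pics/s7.png",cv2.resize(d["image"][175:295,240:400,::-1],None,fx=5,fy=5,interpolation=cv2.INTER_CUBIC))
E
```

```text
12.275 12.817439629867057 [545.36854831  77.24483349 112.39477726] [-1.1  5.   4.5] [0.733 0.163 0.012]
3 2.93 12.53 [-0.4  3.   0. ] [0.407 0.054 0.031] 12.9
6 5.88 12.78 [-0.3  4.7  1.6] [0.509 0.049 0.095] 13.2
9 8.85 13.03 [0.7 4.5 1.4] [ 0.622 -0.001  0.062] 12.8
12 11.86 13.28 [1.  5.9 1.5] [0.721 0.052 0.098] 13.3
15 14.86 13.53 [0.9 5.3 1.5] [ 0.717 -0.005  0.075] 12.9
18 17.86 13.78 [-0.   6.8  0.4] [ 0.738 -0.019  0.05 ] 13.3
21 20.86 14.03 [0.6 5.6 1. ] [ 0.835 -0.054 -0.016] 13.3
24 23.86 14.28 [ 1.9  7.6 -0.4] [ 0.833 -0.099  0.039] 13.0
27 26.86 14.53 [0.3 5.1 1.1] [ 0.876 -0.023  0.108] 12.9
30 29.86 14.78 [1.5 5.8 1.3] [ 0.92  -0.081  0.091] 13.3
33 32.86 15.03 [1.1 6.7 1.1] [ 0.89  -0.166  0.126] 13.3
36 35.86 15.28 [1.9 7.2 0.3] [ 0.958 -0.134  0.052] 12.6
39 38.86 15.53 [1.1 6.7 1.1] [ 0.915 -0.205  0.075] 13.1
42 41.86 15.78 [2.9 6.7 0.2] [ 0.947 -0.202  0.075] 13.0
45 44.87 16.02 [ 1.9  7.8 -0.1] [ 1.058 -0.235  0.032] 12.9
48 47.86 16.27 [ 2.5  6.8 -0.1] [ 1.016 -0.242  0.052] 13.2
51 50.86 16.52 [1.9 7.6 0.5] [ 1.067 -0.301  0.161] 13.0
54 53.86 16.77 [ 3.1  7.9 -0.1] [ 1.082 -0.357  0.096] 12.7
57 56.86 17.02 [ 3.   7.9 -0.7] [ 1.084 -0.353  0.054] 13.0
60 59.86 17.27 [ 3.7  8.7 -0.8] [ 1.125 -0.384  0.081] 13.0
63 62.86 17.52 [ 4.5  8.1 -1.5] [ 1.141 -0.431  0.021] 12.8
66 65.86 17.77 [ 3.4  8.  -0.5] [ 1.16  -0.467  0.063] 13.1
```

View pics/s7.png

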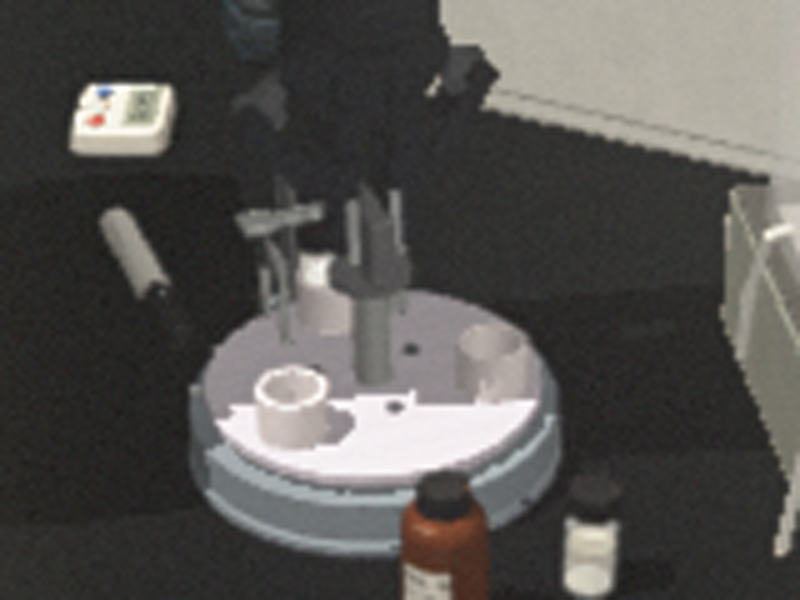

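Turned 66°. The torque dipped near 21° and 45°, just before the first two clicks. In this view the two cup rims are at (292,385) and (490,345). I'll finish the turn slowly and measure the dial angle from those rims.

```bash
python3 - <<'E'
from h import *
from station import bot
q0=np.load("q0.npy")
for a_ in (68,69,70,71,72):
    q=q0.copy(); q[5]+=np.radians(a_); bot.move_joints(q)
    b=[]
    for _ in range(3): bot.hold(.05); b.append(bot.sense()["wrist_torque"][2])
    s=bot.sense(); print(a_,round(s["clock"],2),np.round(s["contact_force"],1),np.round(np.mean(b),3))
print(s["eef_pos"])
for n in("side","top"):
    d=bot.get_image(n); np.savez(n+"8.npz",**d)
    if n=="side": cv2.imwrite("pics/s8.png",cv2.resize(d["image"][205:275,270:350,::-1],None,fx=10,fy=8.571,interpolation=cv2.INTER_CUBIC))
    else: cv2.imwrite("pics/t8.png",cv2.resize(d["image"][205:305,225:365,::-1],None,fx=5,fy=5,interpolation=cv2.INTER_CUBIC))
S=load("side0.npz");im=S["image"]; cv2.imwrite("pics/s0b.png",cv2.resize(im[205:275,270:350,::-1],None,fx=10,fy=8.571,interpolation=cv2.INTER_CUBIC))
E
```

```text
68 18.23 [ 3.6  7.2 -1.4] -0.014
69 18.62 [ 4.2  8.5 -0.3] 0.056
70 19.02 [ 4.8  7.3 -0.9] -0.012
71 19.43 [ 4.8  8.  -1.2] 0.046
72 19.82 [ 3.7  7.9 -0.5] 0.053
[545.72835672  77.68275915 112.39397525]
```

View pics/s8.png

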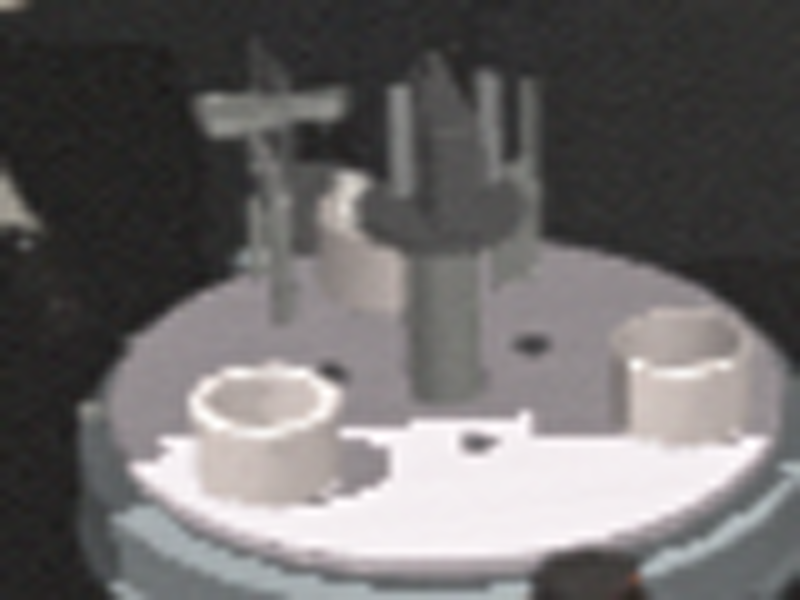

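View pics/t8.png

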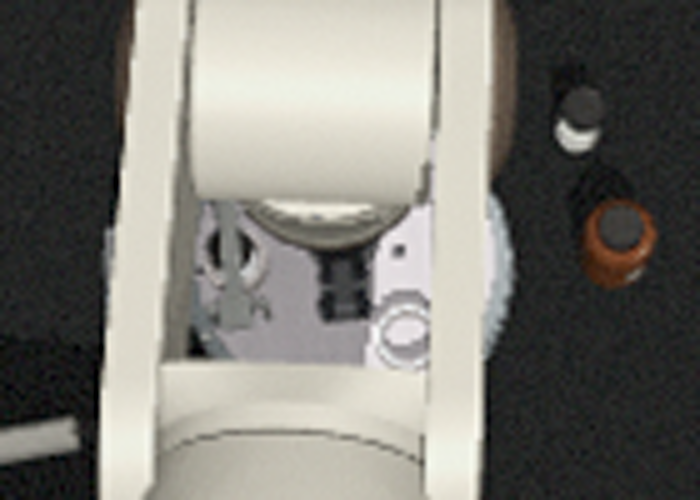

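View pics/s0b.png

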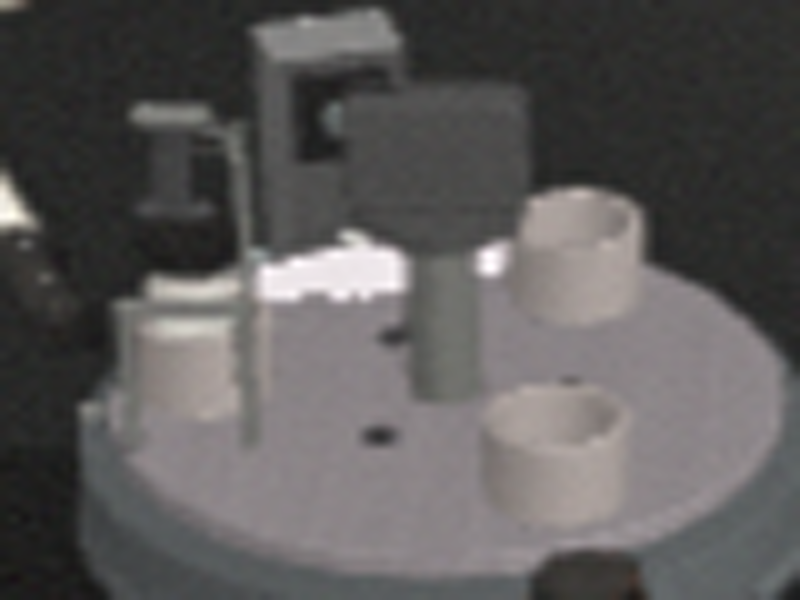

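```bash
python3 - <<'E'
from h import *
S=load("side0.npz");T=load("top8.npz")
f=lambda x,y:((x+.5)/10-.5+270,(y+.5)/8.571-.5+205)
def w(p,z): return onz(S,[f(*p)],z)[0,:2]
h=[w((395,335),42),w((572,381),42),w((378,436),42)]; n=[w((530,345),42),w((477,441),42),w((332,372),42)]
def rot(A,B):
    A=np.array(A);B=np.array(B); print(A.round(1).tolist(),B.round(1).tolist())
    R,_=cv2.estimateAffinePartial2D(A,B) ; print("rigid fit cw",-np.degrees(np.arctan2(R[1,0],R[0,0])))
    a0=np.degrees(np.arctan2(*(A-c).T[::-1]));b0=np.degrees(np.arctan2(*(B-c).T[::-1])); print(a0,b0,(a0-b0)%360, np.hypot(*(A-c).T),np.hypot(*(B-c).T))
rot(h,n)
rot([w((580,218),68),w((557,415),68)],[w((682,341),68),w((265,398),68)])
p=[(408/5-.1*4+225-.0,333/5-.4+205)]
x=onz(T,p,68)[0,:2]-c; print(np.hypot(*x),np.degrees(np.arctan2(x[1],x[0])))
E
```

```text
[[536.3, 108.3], [577.0, 76.9], [526.3, 56.3]] [[569.2, 97.5], [549.9, 49.9], [518.6, 91.1]]
rigid fit cw 73.7616708093153
[ 1.05842575e+02  4.27697348e-02 -1.32515492e+02] [ 40.70228424 -80.12525542 151.89527652] [65.14029081 80.16802515 75.58923164] [32.63544692 31.80115183 27.97554976] [31.64612071 27.3767069  30.18828706]
[[585.9, 123.9], [566.2, 21.5]] [[601.2, 54.0], [498.3, 41.0]]
rigid fit cw 71.90843194113593
[ 49.10947398 -69.24870221] [ -22.19670358 -142.61212646] [71.30617756 73.36342425] [62.16541902 59.21387033] [60.5232219  59.04759488]
59.046625396634525 -140.9052405821204
```

```bash
python3 - <<'E'
from h import *
S=load("side8.npz");T=load("top8.npz")
b=np.radians(97.4); r2=np.array([np.cos(b),np.sin(b)]);t2=np.array([np.sin(b),-np.cos(b)])
for n,(R,t_,z) in dict(hinge=(60,32,106),tab=(60,-37,109.5),tabin=(51,-37,109.5),tabfar=(60,-46,109.5),tabout=(69,-37,109.5),headtop=(112,0,98),cap=(60,0,100),tab_open=(60,-25,149)).items():
    X=[*(c+R*r2+t_*t2),z]; p=proj(S,X)[0];q=proj(T,X)[0]; print(n,((p-[270,205])*[10,8.571]).round(),((q-[225,205])*5).round())
E
```

```text
hinge [498.  79.] [223. 184.]
tab [229. 103.] [232. 309.]
tabin [237. 118.] [249. 308.]
tabfar [194. 108.] [234. 326.]
tabout [222.  88.] [215. 311.]
headtop [328.  35.] [132. 254.]
cap [375. 113.] [228. 245.]
tab_open [270. -22.] [225. 274.]
```

The shut tab should project to (229,103) in the side view and (232,309) in the top view, and it is seen there. The dial reads about 72° and the vial sits at about 97.4°, against about 97.1° for the head. I'm handing the job in while still gripping the knob.

```bash
python3 - <<'E'
from station import bot
bot.hold(0.5)
s=bot.sense();print(s["clock"],s["grip_width"],s["contact_force"],s["q"][5])
bot.job_done()
E
```

```text
20.425 12.649298502222157 [ 4.84715189  8.61109652 -2.29453504] -0.13186302239648545
the job is handed in; nothing more can be done
```

I pressed the clip shut first, then gripped the knob and turned it 72° clockwise to the third stop. I handed the job in at about 20.4 s, still holding the knob.

**Clip:** the press stopped at 19 N with the fingertips at z = 108.3 mm; the shut tab should be at 109.5 mm. Afterwards the tab appeared at its shut position in both views. I felt no separate snap: the force only rose at the final stop.

**Dial angle:** matching the cup rims before and after the turn gave 71.9°. The dial's three small holes gave 73.8°, but I place less weight on that because the individual holes ranged from 65° to 80°. From the cups, the vial sits at about 97.4°, against about 97.1° measured for the reading head.

**Click count:** the torque signal was noisy. It dipped near 21° and 45°, just before the first two stops, but the third click was not clear. I relied on the turn angle and the pictures for the stop.

**Rest of the bench:** the vial still appears in its cup under the clip. The amber bottle and second vial look unmoved in the final top view. I made no separate check of the marker, timer or carton, but the arm passed well above the bench and I saw no unexpected contact.

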